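# Clear the broken foot from the accessory plate

### The arm

A 6-joint arm with a two-finger parallel gripper is mounted at the origin on the work surface. World frame = base frame: x ahead of the robot, y to its left, z up, the work surface at z = 0. Lengths are in m, angles in rad, forces in N, time in s.
With the tool pointing down it reaches from about 0.35 to 0.775 m from the base axis. Payload 5.5 kg.
Tool frame: the origin (TCP) lies at the very end of the fingers, on their centre line; the grasp point (between the pads) lies 19 mm behind it; z points along the fingers, y is the direction in which the jaws open and shut (so a half turn about z gives the same grasp; the last joint's range is limited). The gripper opens to 85 mm and grips with 20 to 120 N. Pads are 22 mm wide; open, the fingers measure 114 mm over their backs; the gripper's body (76 mm by 85 mm) begins 54 mm behind the grasp point. The pads swing forward as they close: fully open they stand 13 mm farther back than shut.
Start: joints at [-1.346, 0.313, 0.046, 1.304, 0, 1.431], TCP at [0.205, -0.537, 0.231] pointing down, gripper open.
Joint ranges: [-2.76, 2.76], [-0.86, 1.69], [-1.03, 1.26], [-2.2, 2.34], [-1.47, 1.5], [-3.14, 3.14]. Speed limits (rad/s): [2.57, 2.57, 3.14, 3.14, 3.14, 3.14].

### API

Orientations are given as a unit quaternion [w, x, y, z].
In Python, from workcell import get_state, read_camera, hand_in, find_in, silhouettes gives the robot as it stands. The module is installed in compiled form; this text tells all that it offers.
- The arm moves only by the tool send_rows, never from a script. Its argument "deltas" is a list that holds one entry, the list of rows, each a list of 6 numbers: the shift along the world's x, y, z in cm, then the turn, a rotation vector about the world's x, y, z in degrees. In form: [[[dx, dy, dz, wx, wy, wz], ...]]. A call has 1 to 12 rows; each row is the pose to reach, as a shift and turn from the pose commanded when the call began; what a row does not reach only later rows make up. A row lasts 1/10 s, in which the tool goes at most 50 mm and 8.59 degrees, less where a joint would pass 70% of its speed; a pose out of reach is approached as far as the arm can. A call with a gripper value outside its range is refused whole. "jaw" is the opening, from -1 (shut) to 1 (fully open), so that 0 is half open, set as the call begins (left out, the last holds). The fingers move at their own pace and stop on an object; "force" is the grip in N (left out, the last holds). Time passes only in rows, so rows that repeat a pose let the fingers close. It gives the time, the measured TCP pose, the force and the opening at its end, in the units of the state.
- get_state(): the state, without advancing time (a new reading comes with each control period).
- read_camera(name): name is "side" or "top"; returns a dict with "img" (384x512x3 uint8, red, green, blue), "z_map" (384x512 float32, m along the optical axis (not along the pixel's ray), 0 where there is no reading), "vfov" (degrees; the focal length in pixels is half the picture's height over the tangent of half this angle, whatever the lens; pixels are square), "cx", "cy" (the principal point, pixels), "k1" (the pictures are not rectified: a ray, as slopes to the right and down, at radius r is drawn at 1 + k1 r^2 times it, then the intrinsics apply), "R" (3x3) and "t" (3): a world point X has camera coordinates R X + t. Camera axes: x right, y down, z forward; pixel columns grow to the right and rows downward; lengths in m; the calibration is good to about 2 mm. A picture is of the moment at which its call begins.
- hand_in(): hands the job in, once; it reports no verdict.
Trained networks look in a picture, given as the dict that the camera call returned (one of the last four; its "shot" number tells which), for a name from the list of things; names that differ only in an ending like _2 or _b are one class to them, and where a whole thing is asked for, a point or a joint stands for the part that bears it (a point fixed in the world has none). Each returns a list of dicts, best first, with "conf" (0 to 1); they miss things now and then, are a little off and sometimes report something else, mostly with a low value. They report only what shows in the picture. A call takes as long as a camera call. They do not tell look-alikes from the thing itself.
- find_in(picture, thing): "box" ([centre column, centre row, width, height] in pixels, round what is visible of it).
- silhouettes(picture, thing): "mask" (384x512 bool, what is visible of it) and "box" ([centre column, centre row, width, height] in pixels, round what is visible of it).
The state is a dict: "clock": time; "joint_pos": joint angles; "qvel": joint speeds; "tau": joint torques, N m; "tcp_pos": TCP position; "orientation": TCP orientation; "wrist_force": force on the tool from outside, world axes, zero at the start; "ft_torque": the same for the moment, N m; "finger_gap": finger opening in m.
Only numpy, scipy, OpenCV 4.12 (cv2) and the standard library are available. Lean on these libraries where they do the work, as an engineer would, in place of code of your own. Each camera call takes 0.05 s, during which the arm holds its last target.

### The job

A broken orange clamp foot is lodged in one of the two T-slots of the instrument's accessory plate. Take the blue-handled scraper from the tool holder, lower its blade into that slot between the slot's closed end and the orange piece, and push it along the slot so that the scraper drives the orange piece out of the open end into the blue tray. Leave the scraper standing in the slotted plate, do not touch the orange piece with the gripper, and leave the good dark steel nut in the other slot where it is.

Things in the scene. Friction and masses are not known exactly. Their poses are not given: they have to be found in the camera images.
- plate: Fixed aluminium block 220 x 170 x 58 high with two T-slots along x, at y = +42 and -42; origin: underside centre, on the bench. Slots: mouth 30 wide, lips 10 thick, cavity 52 wide, 14 high, floor at height 34; solid at x = -110 to -98, open at x = +110 over a joined blue tray (x = 110 to 205, full width, floor at height 4, walls 28 high). mm.
- scraper_grip (a point): Centre of the blue handle (26 x 26, 58 tall, z up) of a scraper upright in a grey holder, 100 from a black round tamper. Shoulder 44 x 44 x 6, underside 35 below the point, rests on the holder (45 high) and on the plate's top, so it stands by itself in a slot. Blade below it: tip 55 below the point, 10 thick (x), 16 wide (y); push along x. 200 g, lifts straight out. mm.
- scrap: Scrap: broken orange plastic foot lying in one slot's cavity (its y in the plate's frame tells which), free to slide, too wide for the mouth. Base 30 (x, along slot) x 44 x 11 high, stub on top to 18; about 50 g. Origin: underside centre, at first between 20 behind and 50 ahead of the plate's middle (x = -20 to +50), so there is room for the blade behind it. mm.
- nut: Good clamp nut in the other slot, to be left where it is: dark steel base 30 x 44 x 11 high, brass boss on top to 19. Origin: underside centre. mm.
Not all that is in view belongs to the job. Of the things that look like the scrap, the smaller one is meant. Leave any purple look-alike of the part that bears scraper_grip alone.

How it is judged:
By the outcome, as a careful person would: the job done as asked, in the order asked, and still so for the second after the job is handed in, with the robot touching nothing.
It also fails if it takes over 45 s, if anything falls off the work surface, if the arm or the gripper's body presses on something with over 40 N, if the wrist force passes 120 N, or if a joint passes its speed limit or range.

## Working session

There is one attempt and no reset: what is moved stays moved. The work goes in short steps, Python scripts to look and compute and a tool call to move; the robot and the scene stay as the last step left them, time stands still between calls to the robot, and variables do not carry over. Pictures are saved under pics/ and viewed, and the job is handed in when it is done.

Besides the shell and the picture viewer there is one more tool, called after "Emit:" in YAML: its name, and indented under it one key for each argument. send_rows: Moves the arm, as the interface text tells. Its arguments: {"type":"object","properties":{"deltas":{"type":"array","items":{"type":"array","items":{"type":"array","items":{"type":"number"}}}},"jaw":{"type":"number"},"force":{"type":"number"}},"required":["deltas"]}

```bash
mkdir -p pics
cat > h.py <<'E'
import numpy as np,cv2
from workcell import *
def K(p):
    f=p["img"].shape[0]/2/np.tan(np.radians(p["vfov"]/2)); return np.array([[f,0,p["cx"]],[0,f,p["cy"]],[0,0,1.]]),np.array([p["k1"],0,0,0,0.])
def slopes(p,uv):
    k,d=K(p); return cv2.undistortPoints(np.array(uv,float).reshape(-1,1,2),k,d).reshape(-1,2)
def cloud(p):
    z=p["z_map"]; v,u=np.mgrid[:z.shape[0],:z.shape[1]]
    s=slopes(p,np.stack([u,v],-1).reshape(-1,2)); c=np.column_stack([s,np.ones(len(s))])*z.reshape(-1,1)
    X=(c-p["t"])@np.array(p["R"]); X[z.reshape(-1)==0]=np.nan
    return X.reshape(*z.shape,3)
def proj(p,X):
    k,d=K(p); r=cv2.Rodrigues(np.array(p["R"],float))[0]
    return cv2.projectPoints(np.array(X,float).reshape(-1,1,3),r,np.array(p["t"],float),k,d)[0].reshape(-1,2)
E
python3 - <<'E'
from h import *
for n in("top","side"):
    p=read_camera(n); cv2.imwrite(f"pics/{n}0.png",cv2.resize(p["img"][...,::-1],None,fx=1.5,fy=1.5))
    C=cloud(p); np.savez(f"{n}0.npz",C=C,img=p["img"])
    print(n,p["vfov"],p["k1"],-np.array(p["R"]).T@p["t"])
    for th in("plate","scraper_grip","scrap","nut"):
        for s in silhouettes(p,th)[:5]:
            m=s["mask"]; X=C[m]; X=X[~np.isnan(X[:,0])]
            print(th,round(s["conf"],2),np.round(s["box"]),np.round(np.median(X,0),3) if len(X) else None,np.round(np.percentile(X,[3,97],axis=0),3).tolist() if len(X) else None)
print(get_state())
E
```

```text
top 51.635839855369454 0.0068317579863161814 [0.43958402 0.12385284 0.82740325]
plate 0.84 [374. 184. 171. 124.] [ 0.533 -0.142  0.056] [[0.433, -0.302, 0.003], [0.638, 0.003, 0.061]]
scraper_grip 0.88 [149. 133.  30.  30.] [0.62  0.31  0.048] [[0.603, 0.293, 0.023], [0.649, 0.328, 0.086]]
scrap 0.97 [255. 169.  34.  22.] [0.556 0.102 0.016] [[0.536, 0.077, 0.012], [0.578, 0.129, 0.025]]
scrap 0.53 [354. 165.  16.  13.] [ 0.565 -0.103  0.047] [[0.554, -0.119, 0.042], [0.58, -0.09, 0.054]]
nut 0.8 [357. 212.  18.  21.] [ 0.477 -0.106  0.047] [[0.464, -0.123, 0.04], [0.492, -0.093, 0.055]]
side 56.12904146793248 0.024582682678559366 [ 0.40968765 -0.49193469  0.46386455]
plate 0.75 [318. 309. 213. 151.] [ 0.53  -0.163  0.051] [[0.426, -0.232, 0.004], [0.64, -0.008, 0.059]]
scraper_grip 0.72 [264. 176.  18.  28.] [0.535 0.224 0.075] [[0.518, 0.213, 0.049], [0.556, 0.246, 0.109]]
scraper_grip 0.71 [290. 170.  19.  35.] [0.619 0.31  0.045] [[0.603, 0.296, 0.0], [0.645, 0.332, 0.084]]
scrap 0.69 [318. 292.  29.  17.] [ 0.57  -0.108  0.046] [[0.554, -0.116, 0.036], [0.584, -0.085, 0.053]]
sc
[... 205 characters left out ...]
k': 0.5, 'joint_pos': array([-1.34559467e+00,  3.13259328e-01,  4.60792070e-02,  1.30361049e+00,
       -2.05091342e-05,  1.43122224e+00]), 'qvel': array([-8.84689152e-04, -1.43420953e-03,  1.06971617e-03,  7.88676341e-04,
        4.33999622e-04, -4.58272478e-06]), 'tau': array([-7.81100280e-04, -4.79993713e+01,  2.98538715e+01,  1.86909936e-03,
       -1.34446955e-04,  1.73330193e-05]), 'tcp_pos': array([ 0.20513014, -0.53719213,  0.23128088]), 'orientation': array([ 3.29423913e-06,  9.83413389e-01,  1.81378353e-01, -1.01228476e-05]), 'wrist_force': array([-0.38452214,  0.22849088,  0.14844155]), 'ft_torque': array([-0.02276   ,  0.02170421,  0.05939198]), 'finger_gap': 0.08552656183609626}
```

View pics/top0.png

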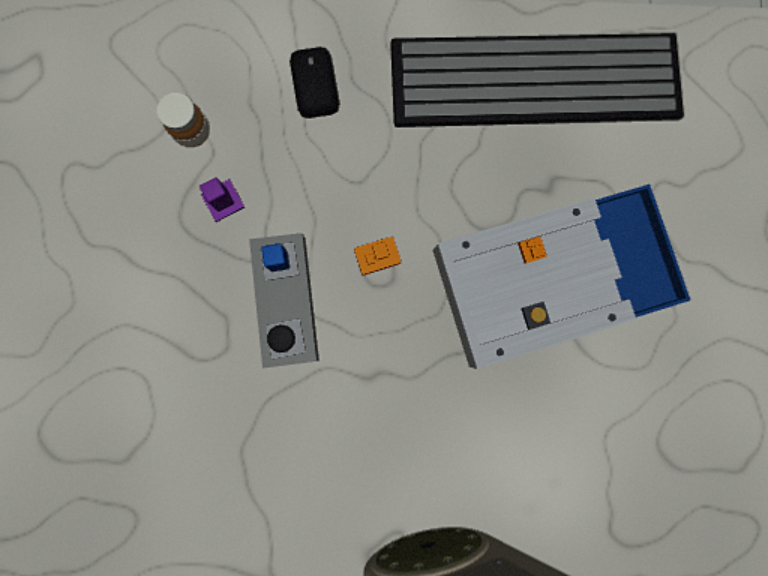

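View pics/side0.png

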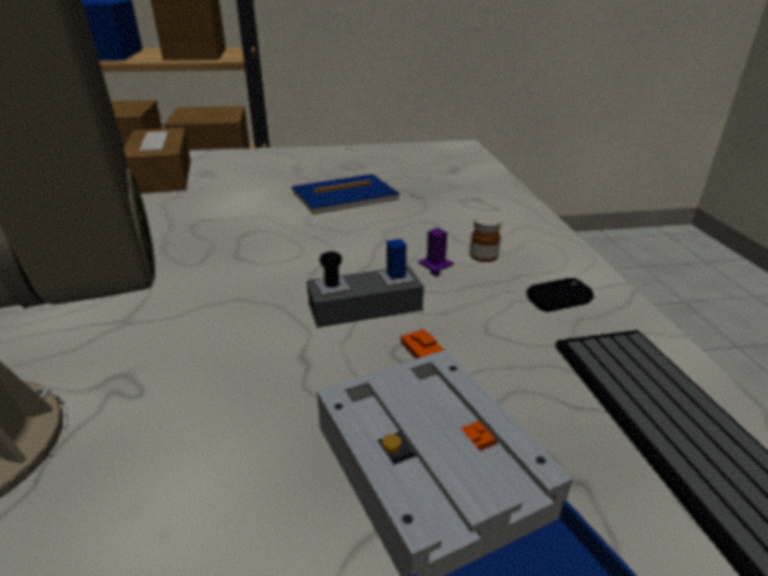

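Run:
```python
from h import *
d=np.load("top0.npz"); ds=np.load("side0.npz")
P={}
for n,dd in(("top",d),("side",ds)):
    C=dd["C"]; img=dd["img"].astype(int)
    g=(C[...,2]>.053)&(C[...,2]<.064)&(C[...,1]<.03)&(C[...,1]>-.33)&(C[...,0]>.4)&(C[...,0]<.68)&(abs(img[...,0]-img[...,2])<40)
    g=cv2.morphologyEx(g.astype(np.uint8),cv2.MORPH_OPEN,np.ones((3,3)))>0
    X=C[g]; r=cv2.minAreaRect((X[:,:2]*1000).astype(np.float32)); print(n,len(X),r,np.median(X[:,2])); print(cv2.boxPoints(r).round())
    hsv=cv2.cvtColor(dd["img"],cv2.COLOR_RGB2HSV)
    blue=(hsv[...,0]>100)&(hsv[...,0]<125)&(hsv[...,1]>150)&(C[...,1]>.15)&(C[...,1]<.3)&(C[...,0]<.6)&(C[...,2]>.05)
    B=C[blue]; print("blue",len(B),B.min(0),B.max(0)); T=B[B[:,2]>.104]
    if len(T): print("handle top",len(T),cv2.minAreaRect((T[:,:2]*1000).astype(np.float32)),np.median(T,0))
    o=(hsv[...,0]<18)&(hsv[...,1]>180)&(C[...,1]<-.05)&(C[...,1]>-.2)&(C[...,2]>.03)&(C[...,2]<.06)&(C[...,0]>.5)
    O=C[o]; print("orange",len(O),np.median(O,0),O.min(0),O.max(0))
    hh=(C[...,2]>.038)&(C[...,2]<.055)&(C[...,1]>.14)&(C[...,1]<.3)&(C[...,0]>.38)&(C[...,0]<.6)
    H=C[hh]; print("holder",cv2.minAreaRect((H[:,:2]*1000).astype(np.float32)))
    sh=hh&(C[...,2]>.048); 
    S=C[sh&(hsv[...,2]>130)&(C[...,0]>.49)]; 
    if len(S)>5: print("shoulder",len(S),cv2.minAreaRect((S[:,:2]*1000).astype(np.float32)))
im=d["img"]
a=cv2.resize(im[140:250,150:270],None,fx=4,fy=4,interpolation=cv2.INTER_CUBIC)
cv2.imwrite("pics/c1.png",a[...,::-1])
b=cv2.resize(im[115:255,280:470],None,fx=4,fy=4,interpolation=cv2.INTER_CUBIC); cv2.imwrite("pics/c2.png",b[...,::-1])
```

```text
top 6385 ((521.649658203125, -104.90702819824219), (170.00433349609375, 220.16494750976562), 17.98440933227539) 0.05850292379450518
[[ 407.  -26.]
 [ 475. -236.]
 [ 636. -183.]
 [ 569.   26.]]
blue 262 [0.43195318 0.2069318  0.06279257] [0.55451247 0.24697979 0.11179198]
handle top 198 ((540.2944946289062, 232.3063507080078), (25.567771911621094, 25.496898651123047), 10.95806884765625) [0.53982044 0.23191272 0.10921902]
orange 215 [ 0.56503464 -0.10215654  0.04638886] [ 0.54924424 -0.12070153  0.03631695] [ 0.58250414 -0.08640818  0.05519558]
holder ((491.00213623046875, 227.03396606445312), (170.0394287109375, 70.2667007446289), 8.339003562927246)
shoulder 159 ((540.892333984375, 232.67381286621094), (43.123779296875, 42.79171371459961), 10.774076461791992)
side 8836 ((519.7351684570312, -101.78005981445312), (172.92262268066406, 223.00662231445312), 17.987409591674805) 0.05805217509540112
[[ 403.  -22.]
 [ 472. -235.]
 [ 636. -181.]
 [ 568.   31.]]
blue 276 [0.43115512 0.20631462 0.05448302] [0.549426   0.24133663 0.11045986]
handle top 57 ((537.2657470703125, 230.736083984375), (23.47724151611328, 20.89716339111328), 3.1870579719543457) [0.53697686 0.22778796 0.10828601]
orange 224 [ 0.56926607 -0.10799451  0.04667557] [ 0.55373853 -0.11728378  0.03768292] [ 0.58596885 -0.08478598  0.05393427]
holder ((487.85076904296875, 228.66506958007812), (170.05088806152344, 73.63082885742188), 8.449460983276367)
```

View pics/c1.png

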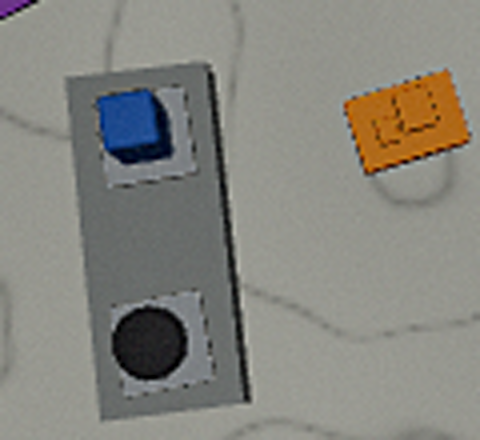

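View pics/c2.png

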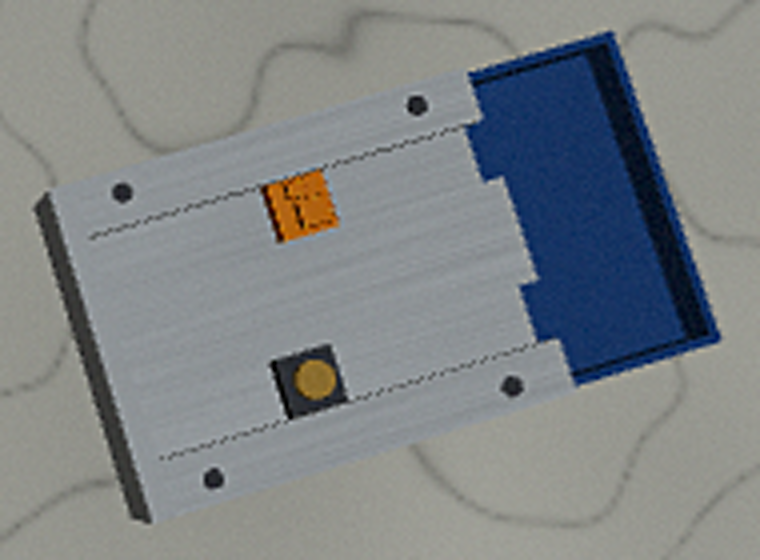

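The scraper that fits is the blue handle at top (183,171); the purple look-alike is at (147,131), so I leave it. The scrap is the small orange piece in the slot at (354,165). The orange piece on the bench at (252,170) is larger and not in a slot. The plate's yaw is about -72°, which puts the scrap in the y=+42 slot. Next I move over the scraper.

Emit:
send_rows:
  deltas:
    - [[1.7,3.9,0,0,0,4],[3.4,7.8,0,0,0,8],[5.1,11.7,0,0,0,12],[6.8,15.6,0,0,0,16],[8.5,19.5,0,0,0,20],[10.2,23.4,0,0,0,24],[11.9,27.3,0,0,0,28],[13.6,31.2,0,0,0,32],[15.3,35.1,0,0,0,36],[17.0,39.0,0,0,0,40],[18.7,42.9,0,0,0,44],[20.4,46.8,0,0,0,48]]
  jaw: 1

```text
clock: 1.7
tcp_pos: [0.4097, -0.0676, 0.2317]
orientation: [0.001, 0.824, 0.567, 0.0]
wrist_force: [0.4, -1.0, 0.5]
finger_gap: 0.0851
```

Emit:
send_rows:
  deltas:
    - [[1.6,3.8,0,0,0,4],[3.3,7.6,0,0,0,8],[4.9,11.4,0,0,0,12],[6.5,15.0,0,0,0,16],[8.2,19.0,0,0,0,20],[9.8,22.8,0,0,0,24],[11.4,26.5,0,0,0,28],[13.1,30.1,0,0,0,32],[13.1,30.1,0,0,0,32],[13.1,30.1,-3,0,0,32],[13.1,30.1,-6,0,0,32],[13.1,30.1,-6,0,0,32]]

```text
clock: 2.9
tcp_pos: [0.537, 0.2305, 0.1673]
orientation: [-0.002, 0.637, 0.771, -0.003]
wrist_force: [-0.4, -0.3, -0.1]
finger_gap: 0.0853
```

Emit:
send_rows:
  deltas:
    - [[0,0,-3,0,0,0],[0,0,-6,0,0,0],[0,0,-8,0,0,0],[0,0,-10,0,0,0],[0,0,-11,0,0,0],[0,0,-11,0,0,0]]

```text
clock: 3.5
tcp_pos: [0.5396, 0.2312, 0.0611]
orientation: [-0.0, 0.637, 0.771, -0.001]
wrist_force: [0.2, 0.5, -0.4]
finger_gap: 0.0855
```

Emit:
send_rows:
  deltas:
    - [[0,0,0,0,0,0],[0,0,0,0,0,0],[0,0,0,0,0,0],[0,0,0,0,0,0],[0,0,0,0,0,0],[0,0,0,0,0,0],[0,0,0,0,0,0],[0,0,0,0,0,0]]
  jaw: -1
  force: 60

```text
clock: 4.3
tcp_pos: [0.5407, 0.232, 0.0622]
orientation: [0.0, 0.637, 0.771, 0.001]
wrist_force: [-0.7, 0.2, 5.9]
finger_gap: 0.0254
```

Emit:
send_rows:
  deltas:
    - [[0,0,1,0,0,0],[0,0,3,0,0,0],[0,0,6,0,0,0],[0,0,9,0,0,0],[0,0,11,0,0,0],[0,0,11,0,0,0],[0,0,11,0,0,0]]

```text
clock: 5.0
tcp_pos: [0.5399, 0.2317, 0.1709]
orientation: [-0.0, 0.637, 0.771, -0.0]
wrist_force: [-0.1, 0.3, -2.7]
finger_gap: 0.0252
```

Run:
```python
from h import *
p=read_camera("side"); np.savez("side1.npz",C=cloud(p),img=p["img"])
s=get_state(); t=s["tcp_pos"]; print(t,s["finger_gap"],s["wrist_force"])
u,v=proj(p,[t])[0]; print(u,v); u,v=int(u),int(v)
a=cv2.resize(p["img"][max(0,v-60):v+70,max(0,u-70):u+70],None,fx=5,fy=4.5,interpolation=cv2.INTER_CUBIC); a=cv2.resize(p["img"][max(0,v-60):v+70,max(0,u-70):u+70],None,fx=4.5,fy=4.5,interpolation=cv2.INTER_CUBIC)
cv2.imwrite("pics/s1.png",a[...,::-1])
```

```text
[0.53930002 0.23155388 0.16997434] 0.02504241623182761 [-0.11245158  0.13452214 -3.12492898]
265.0186286813423 136.090071929827
```

View pics/s1.png

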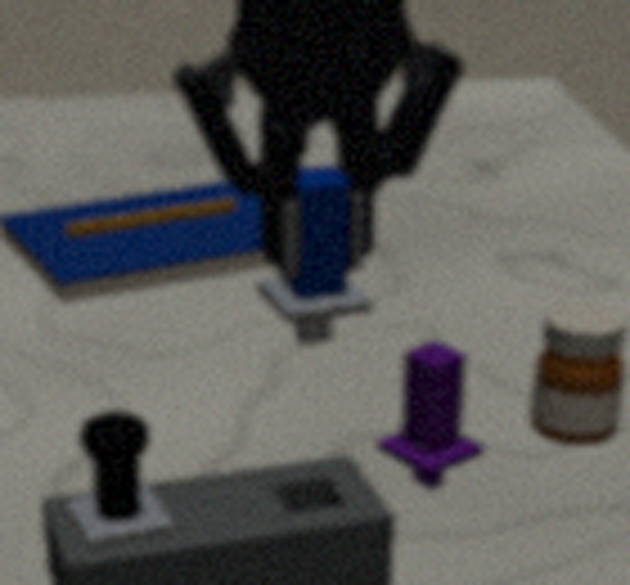

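The scraper is held. Its 16 mm blade side (crop (315,328)) lies along the jaw axis, so a +7° turn puts the jaws across the slot. Next I carry it over the slot.

Emit:
send_rows:
  deltas:
    - [[0.1,-3,0,0,0,1],[0.2,-7,0,0,0,2],[0.3,-11.5,0,0,0,3],[0.4,-16,0,0,0,4],[0.5,-20.5,0,0,0,5],[0.6,-25,0,0,0,6],[0.7,-28.1,0,0,0,7.1],[0.7,-28.1,-2,0,0,7.1],[0.7,-28.1,-4,0,0,7.1],[0.7,-28.1,-4,0,0,7.1],[0.7,-28.1,-4,0,0,7.1]]
  force: 90

```text
clock: 6.15
tcp_pos: [0.5458, -0.0489, 0.13]
orientation: [-0.002, 0.588, 0.809, -0.001]
wrist_force: [0.0, -0.4, -1.2]
finger_gap: 0.0253
```

Run:
```python
from h import *
s=get_state(); print(s["tcp_pos"],s["orientation"],s["finger_gap"])
for n in("top","side"):
    p=read_camera(n); C=cloud(p); np.savez(n+"2.npz",C=C,img=p["img"])
    y0,y1,x0,x1=(90,260,270,480) if n=="top" else (150,384,180,430)
    k=3.5 if n=="top" else 2.5
    a=cv2.resize(p["img"][y0:y1,x0:x1],None,fx=k,fy=k,interpolation=cv2.INTER_CUBIC)
    cv2.imwrite(f"pics/{n}2.png",a[...,::-1])
    hsv=cv2.cvtColor(p["img"],cv2.COLOR_RGB2HSV)
    b=(hsv[...,0]>100)&(hsv[...,0]<125)&(hsv[...,1]>150)&(C[...,1]>-.1)&(C[...,1]<.0)&(C[...,2]>.1)
    print(n,b.sum(),np.nanmin(C[b],0) if b.any() else 0,np.nanmax(C[b],0) if b.any() else 0)
    g=(C[...,2]>.095)&(C[...,2]<.125)&(C[...,1]>-.1)&(C[...,1]<.0)&(hsv[...,1]<60)&(hsv[...,2]>110)
    if g.sum()>10: print("shoulder",g.sum(),cv2.minAreaRect((C[g][:,:2]*1000).astype(np.float32)),np.median(C[g],0))
```

```text
[ 0.5458426 -0.0488558  0.1299595] [-1.66345367e-03  5.87748138e-01  8.09041979e-01 -6.59767409e-04] 0.025251634121911042
top 205 [ 0.48417754 -0.06827951  0.12323379] [ 0.61056606 -0.00070016  0.57322555]
shoulder 168 ((542.1846923828125, -36.424415588378906), (44.755924224853516, 21.09995460510254), 22.90627670288086) [ 0.53990962 -0.03340573  0.11912601]
side 834 [ 0.4903947  -0.08662295  0.12348138] [ 0.60457431 -0.02618082  0.37027134]
shoulder 156 ((544.9801635742188, -45.22236633300781), (41.003265380859375, 42.7711067199707), 17.770130157470703) [ 0.53856543 -0.05745478  0.11974739]
```

View pics/top2.png

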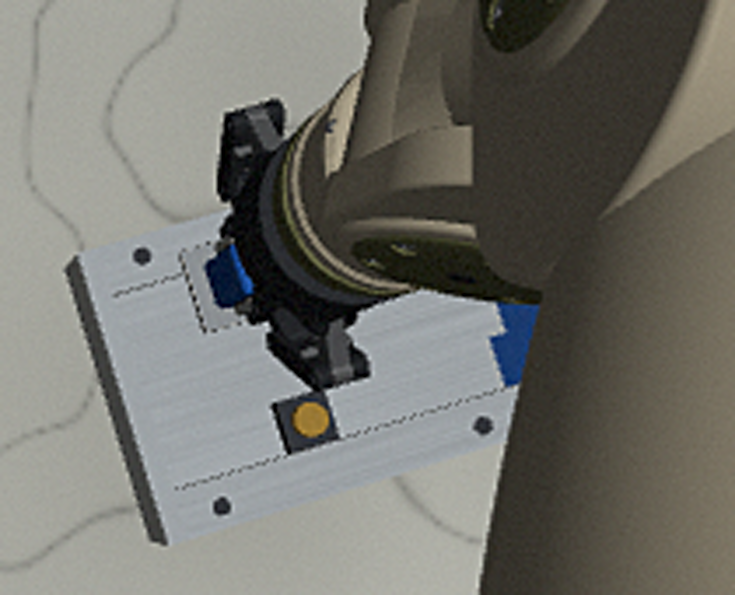

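View pics/side2.png

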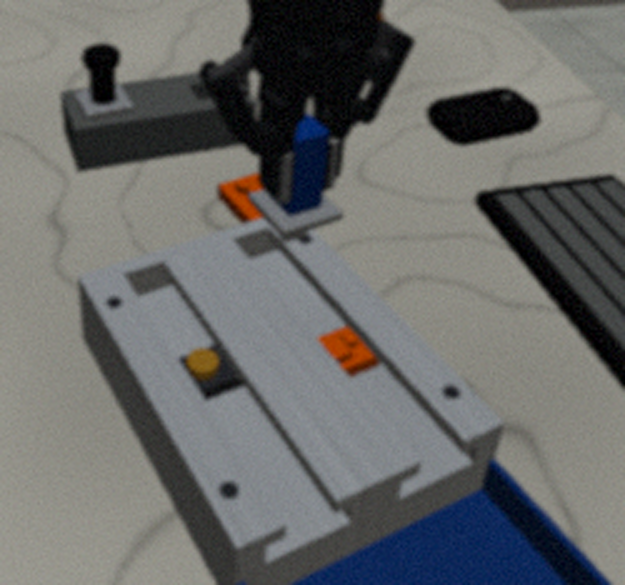

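Emit:
send_rows:
  deltas:
    - [[0.1,0,-1.5,0,0,0],[0.1,0,-3,0,0,0],[0.1,0,-4,0,0,0],[0.1,0,-5,0,0,0],[0.1,0,-5.4,0,0,0],[0.1,0,-5.4,0,0,0]]

```text
clock: 6.85
tcp_pos: [0.5478, -0.0491, 0.0769]
orientation: [-0.0, 0.588, 0.809, -0.0]
wrist_force: [-0.2, -1.3, -1.3]
finger_gap: 0.0251
```

Run:
```python
from h import *
p=read_camera("side"); s=get_state(); print(s["tcp_pos"],s["wrist_force"])
a=cv2.resize(p["img"][190:320,240:400],None,fx=4.5,fy=4.5,interpolation=cv2.INTER_CUBIC)
cv2.imwrite("pics/s3.png",a[...,::-1])
```

```text
[ 0.5481985  -0.04919202  0.07741518] [-0.10442945 -0.55246631 -1.94251939]
```

View pics/s3.png

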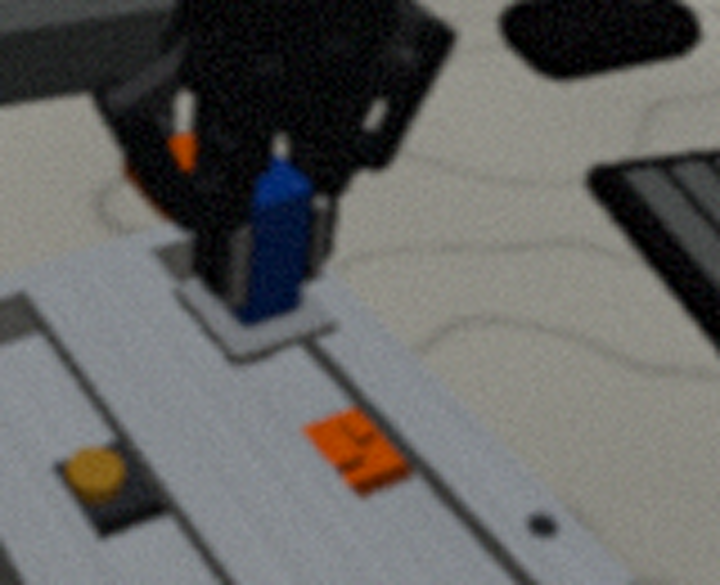

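Emit:
send_rows:
  deltas:
    - [[0,0,-0.25,0,0,0],[0.31,-0.95,-0.25,0,0,0],[0.62,-1.9,-0.25,0,0,0],[0.93,-2.85,-0.25,0,0,0],[1.24,-3.8,-0.25,0,0,0],[1.55,-4.76,-0.25,0,0,0],[1.85,-5.71,-0.25,0,0,0],[2.16,-6.66,-0.25,0,0,0],[2.47,-7.61,-0.25,0,0,0],[2.78,-8.56,-0.25,0,0,0],[3.09,-9.51,-0.25,0,0,0],[3.09,-9.51,-0.25,0,0,0]]

```text
clock: 8.1
tcp_pos: [0.5799, -0.1463, 0.0753]
orientation: [0.001, 0.588, 0.809, -0.0]
wrist_force: [-0.6, -1.6, 3.5]
finger_gap: 0.0251
```

Run:
```python
from h import *
p=read_camera("side"); s=get_state(); print(s["tcp_pos"],s["wrist_force"],s["finger_gap"])
a=cv2.resize(p["img"][200:384,220:460],None,fx=3.2,fy=3.2,interpolation=cv2.INTER_CUBIC)
cv2.imwrite("pics/s4.png",a[...,::-1])
```

```text
[ 0.5798947  -0.14632773  0.0753358 ] [-0.8508989  -2.41482469  3.28090232] 0.02508128789776698
```

View pics/s4.png

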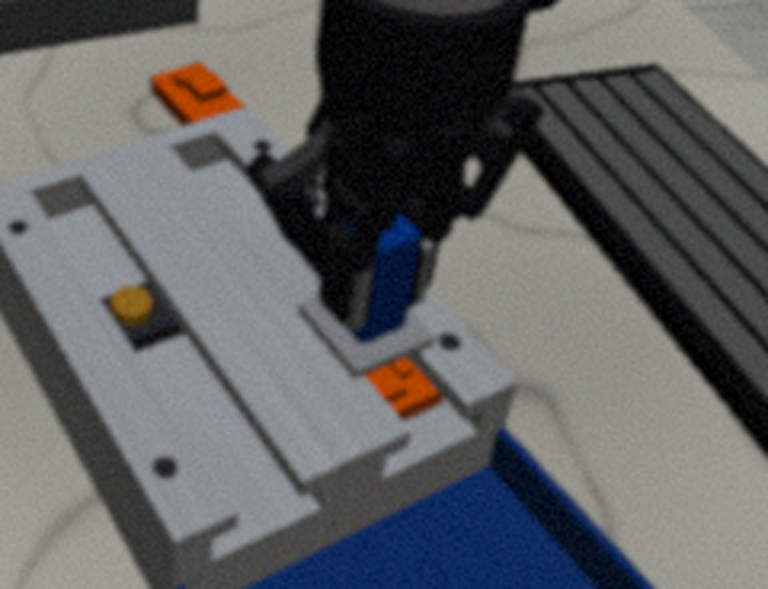

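Emit:
send_rows:
  deltas:
    - [[0.31,-0.95,0.05,0,0,0],[0.62,-1.9,0.05,0,0,0],[0.93,-2.85,0.05,0,0,0],[1.24,-3.8,0.05,0,0,0],[1.45,-4.5,0.05,0,0,0],[1.6,-4.95,0.05,0,0,0],[1.7,-5.2,0.05,0,0,0],[1.76,-5.42,0.05,0,0,0],[1.76,-5.42,0.05,0,0,0]]

```text
clock: 9.05
tcp_pos: [0.5968, -0.1989, 0.0753]
orientation: [0.0, 0.588, 0.809, -0.0]
wrist_force: [-0.9, 2.0, 2.3]
finger_gap: 0.025
```

Run:
```python
from h import *
p=read_camera("side"); s=get_state(); print(s["tcp_pos"],s["wrist_force"],s["finger_gap"])
a=cv2.resize(p["img"][200:384,220:460],None,fx=3.2,fy=3.2,interpolation=cv2.INTER_CUBIC)
cv2.imwrite("pics/s5.png",a[...,::-1])
```

```text
[ 0.59679816 -0.19891083  0.0753067 ] [-0.33245082  0.76665693  2.08745333] 0.025069656000120923
```

View pics/s5.png

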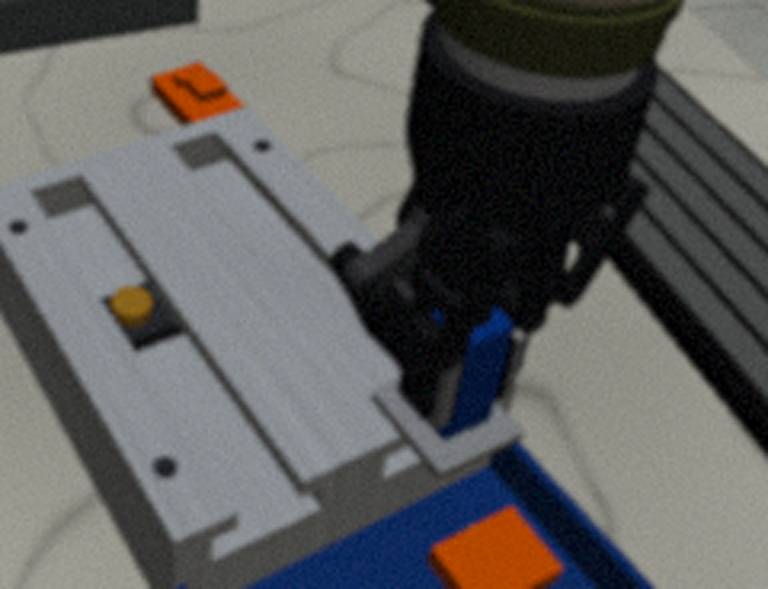

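The scrap is in the tray (crop (495,548)). Next I pull the scraper back about 45 mm so it is fully supported, and release it.

Emit:
send_rows:
  deltas:
    - [[-0.3,0.95,0.05,0,0,0],[-0.6,1.9,0.05,0,0,0],[-0.93,2.85,0.05,0,0,0],[-1.24,3.8,0.05,0,0,0],[-1.4,4.3,0.05,0,0,0],[-1.4,4.3,-0.05,0,0,0],[-1.4,4.3,-0.05,0,0,0]]

```text
clock: 9.8
tcp_pos: [0.5825, -0.1547, 0.0753]
orientation: [-0.0, 0.587, 0.809, 0.0]
wrist_force: [-1.8, 1.8, 2.0]
finger_gap: 0.0249
```

Emit:
send_rows:
  deltas:
    - [[0,0,0,0,0,0],[0,0,0,0,0,0],[0,0,0,0,0,0],[0,0,0,0,0,0],[0,0,0,0,0,0],[0,0,0,0,0,0],[0,0,0,0,0,0],[0,0,0,0,0,0]]
  jaw: 1

```text
clock: 10.6
tcp_pos: [0.5826, -0.1555, 0.0748]
orientation: [0.0, 0.588, 0.809, 0.0]
wrist_force: [0.1, 0.3, 0.1]
finger_gap: 0.0851
```

Emit:
send_rows:
  deltas:
    - [[0,0,1,0,0,0],[0,0,3,0,0,0],[0,0,6,0,0,0],[0,0,10,0,0,0],[0,0,14,0,0,0],[-4,2,16,0,0,0],[-8,5,16,0,0,0],[-8,10,16,0,0,0],[-8,15,16,0,0,0],[-8,20,16,0,0,0],[-8,20,16,0,0,0]]

```text
clock: 11.7
tcp_pos: [0.5019, 0.0497, 0.2361]
orientation: [0.0, 0.585, 0.811, 0.001]
wrist_force: [0.7, -0.8, -0.2]
finger_gap: 0.0856
```

Run:
```python
from h import *
s=get_state(); print(s["clock"],s["tcp_pos"],s["wrist_force"],s["finger_gap"])
for n in("top","side"):
    p=read_camera(n); C=cloud(p)
    cv2.imwrite(f"pics/{n}6.png",cv2.resize(p["img"][...,::-1],None,fx=1.5,fy=1.5))
    for th in("scraper_grip","scrap","nut"):
        for q in silhouettes(p,th)[:4]:
            X=C[q["mask"]]; print(n,th,round(q["conf"],2),np.round(q["box"]),np.round(np.nanmedian(X,0),3))
```

```text
11.7 [0.50188011 0.04969367 0.23605098] [ 0.73458175 -0.79939171 -0.21552255] 0.08556896930962819
top scraper_grip 0.96 [150. 132.  32.  32.] [0.62  0.311 0.042]
top scrap 0.93 [253. 171.  35.  26.] [0.555 0.104 0.015]
side scraper_grip 0.89 [289. 168.  18.  33.] [0.618 0.31  0.047]
side scraper_grip 0.87 [338. 294.  42.  55.] [ 0.576 -0.161  0.087]
side scraper_grip 0.6 [373. 371.  46.  25.] [ 0.607 -0.234  0.022]
side scrap 0.79 [376. 372.  42.  23.] [ 0.606 -0.235  0.022]
side scrap 0.7 [280. 229.  29.  18.] [0.549 0.1   0.015]
side nut 0.82 [263. 301.  30.  19.] [ 0.479 -0.112  0.046]
```

View pics/top6.png

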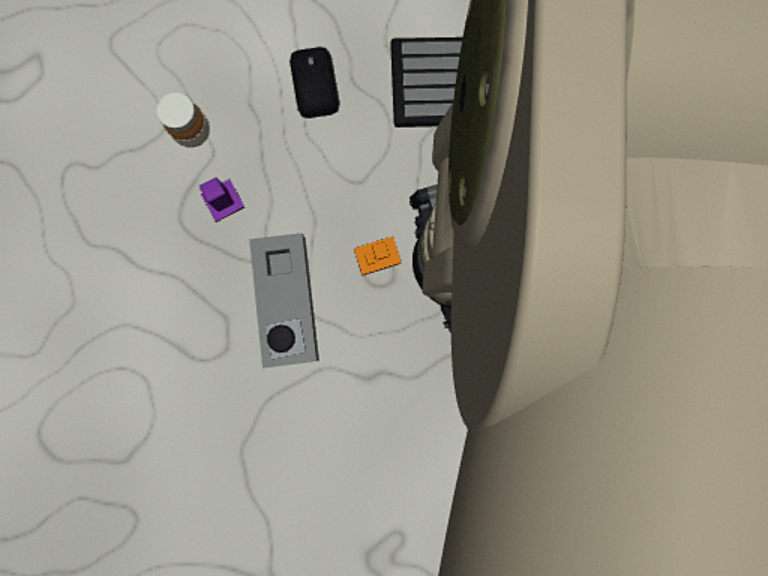

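View pics/side6.png

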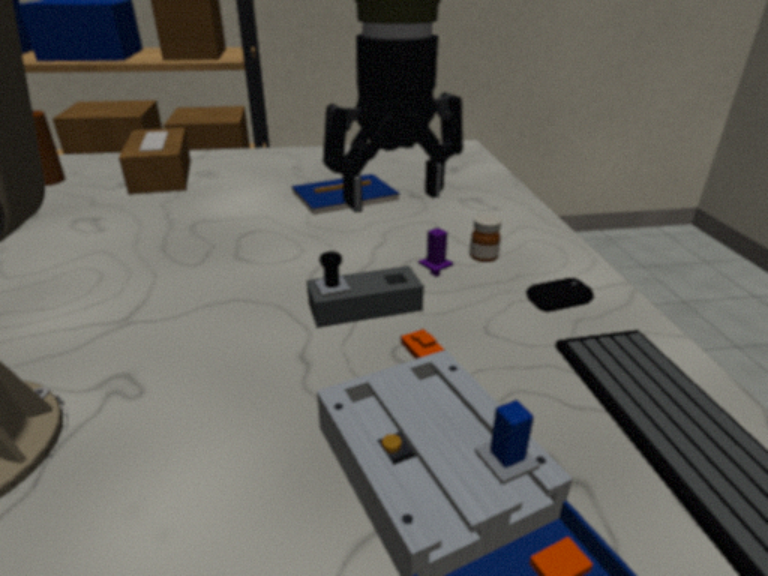

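The scraper stands upright in the slot at side view (510,440). The orange piece lies in the tray at (560,560), and the nut hasn't moved from (392,445).

```bash
python3 -c "
from workcell import *
print(hand_in())"
```

```text
the job is handed in; nothing more can be done
None
```

The job is done and handed in at about 12 s. I used the blue scraper to push the small orange piece out of the y=+42 slot and into the blue tray. Then I drew the scraper back about 45 mm and left it standing in the slot, with the gripper open and clear.

**Last checks (side camera):**
- **Orange piece:** it lies upside down in the tray at plate x ≈ 150, y ≈ 40 mm, with its top at 22 mm. That matches a piece 18 mm tall on the 4 mm tray floor.
- **Scraper:** it stands upright on the plate.
- **Nut:** it has not moved from its first reading, (0.479, -0.112).
- **Forces:** every wrist force reading was about 6 N or less.

**What did not agree or could not be checked:**
- In the last top view the arm hid the plate, so the final state rests on the side camera alone.
- The network also labelled the scrap in the tray as a scraper, with a confidence of 0.6. The picture shows this is wrong.

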